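# Sort the stripped engine parts between heats

### The job

Sort the stripped parts on the pit cart into their trays: both finned engine heads into the blue tray, both brass exhaust couplers into the yellow tray, and the red glow igniter into the green tray. Stand the heads and couplers upright and lay the igniter flat, everything right down on its tray's floor inside the walls, and let go of it all. Leave the chrome cross wrench and the black air filter lying where they are.

Things in the scene. Friction and masses are not known exactly. Their poses are not given: they have to be found in the camera images.
- head_red: finned aluminium engine head with a red cap in the middle of its top: a round stack of fins 42 mm in diameter and 30 mm high, with the cap (26 mm across) 5 mm higher; about 75 g, standing fins upright. Grip the fins across any diameter. Origin: centre of its underside; z up.
- head_blue: finned aluminium engine head with a blue cap in the middle of its top: a round stack of fins 42 mm in diameter and 30 mm high, with the cap (26 mm across) 5 mm higher; about 75 g, standing fins upright. Grip the fins across any diameter. Origin: centre of its underside; z up.
- coupler_long: the longer brass exhaust coupler: an upright tube 26 mm outside, 48 mm high overall, with a foot flange 34 mm across and 6 mm high at its lower end; about 96 g. Grip the tube above the flange, across any diameter. Origin: centre of its underside; z up.
- coupler_short: the shorter brass exhaust coupler: an upright tube 26 mm outside, 34 mm high overall, with a foot flange 34 mm across and 6 mm high at its lower end; about 68 g. Grip the tube above the flange, across any diameter. Origin: centre of its underside; z up.
- igniter: red glow igniter lying flat, 110 mm long: red handle 24 x 24 mm square in section, dark neck 14 mm across, steel bayonet socket 20 mm across; about 110 g. Origin: mid-length, on its axis, 12 mm above what it lies on; x along it towards the socket, z up. The handle spans x = -55 to +20 mm; grip across it near x = -10 mm, its balance point.
- tray_blue: open rectangular blue plastic tray, fixed, outside 150 x 84 x 18 mm high, walls and floor 4 mm thick (inside 142 x 76 mm, floor 4 mm above its underside). Origin: centre of its underside, on the mat; x along its long side, z up.
- tray_yellow: open rectangular yellow plastic tray, fixed, outside 150 x 84 x 18 mm high, walls and floor 4 mm thick (inside 142 x 76 mm, floor 4 mm above its underside). Origin: centre of its underside, on the mat; x along its long side, z up.
- tray_green: open rectangular green plastic tray, fixed, outside 150 x 84 x 18 mm high, walls and floor 4 mm thick (inside 142 x 76 mm, floor 4 mm above its underside). Origin: centre of its underside, on the mat; x along its long side, z up.
- cross_wrench: chrome four-way cross wrench lying flat, four equal arms, 110 mm across and 20 mm high, 180 g; stays where it is. Origin: underside of its hub; x and y along its arms. All these things and the trays stand on a dark rubber mat whose top is at z = 3 mm.
- air_filter: black ribbed round air filter, upright, 40 mm in diameter and 40 mm high, 50 g, loose; stays where it is. Origin: centre of its underside; z up.
There are look-alikes about, which are no part of the job. Leave any turquoise look-alike of the coupler_short alone.

How it is judged (in metres and radians):
At the end, for the whole second after the job is handed in: Heads upright on the blue tray's floor, couplers upright on the yellow tray's floor, igniter flat on the green tray's floor, all inside the walls: tilt within 0.15 rad, height within about 4 mm of the floor, at rest (below 20 mm/s and 0.2 rad/s) (x of head_red in the frame of tray_blue between -0.054 and 0.054 m and y of head_red in the frame of tray_blue between -0.021 and 0.021 m and z of head_red in the frame of tray_blue between 0 and 0.009 m and angle between each of head_red, head_blue, coupler_long, coupler_short's own z axis and vertical below 0.15 rad and linear speed of each of head_red, head_blue, coupler_long, coupler_short, igniter below 0.02 m/s and angular speed of each of head_red, head_blue, coupler_long, coupler_short, igniter below 0.2 rad/s and x of head_blue in the frame of tray_blue between -0.054 and 0.054 m and y of head_blue in the frame of tray_blue between -0.021 and 0.021 m and z of head_blue in the frame of tray_blue between 0 and 0.009 m and x of coupler_long in the frame of tray_yellow between -0.058 and 0.058 m and y of coupler_long in the frame of tray_yellow between -0.025 and 0.025 m and z of coupler_long in the frame of tray_yellow between 0 and 0.009 m and x of coupler_short in the frame of tray_yellow between -0.058 and 0.058 m and y of coupler_short in the frame of tray_yellow between -0.025 and 0.025 m and z of coupler_short in the frame of tray_yellow between 0 and 0.009 m and x of igniter in the frame of tray_green between -0.024 and 0.024 m and y of igniter in the frame of tray_green between -0.03 and 0.03 m and z of igniter in the frame of tray_green between 0.012 and 0.021 m and angle between igniter's own x axis and vertical between 1.42 and 1.72 rad); the robot touches nothing.
It fails at once if the cross wrench is moved by more than 20 mm (distance of cross_wrench from where it was at the start of the episode above 0.02 m).
It fails at once if the air filter is moved by more than 20 mm or tipped (distance of air_filter from where it was at the start of the episode above 0.02 m or angle between air_filter's own z axis and vertical above 0.5 rad).
It also fails if it takes over 115 s, if anything falls off the work surface, if the arm or the gripper's body presses on something with over 40 N, if the wrist force passes 120 N, or if a joint passes its speed limit or range.

### The arm

A 6-joint arm with a two-finger parallel gripper is mounted at the origin on the work surface. World frame = base frame: x ahead of the robot, y to its left, z up, the work surface at z = 0. Lengths are in m, angles in degrees, forces in N, time in s.
With the tool pointing down it reaches from about 0.4 to 0.825 m from the base axis. Payload 7 kg.
Tool frame: the origin (TCP) lies midway between the tips of the shut fingers; the grasp point (between the pads) lies 19 mm behind it; z points along the fingers, y is the line along which they close (so a half turn about z gives the same grasp; the last joint's range is limited). The gripper opens to 88 mm and grips with 3 to 60 N. Pads are 19 mm wide; open, the fingers measure 130 mm over their backs; the gripper's body (78 mm by 193 mm) begins 47 mm behind the grasp point.
Start: joints at [84.517, 20.546, 0.682, 0, -70.136, -16.507], TCP at [0.253, 0.626, 0.227] pointing down, gripper open.
Joint ranges: [-176.03, 176.03], [-82.01, 121.73], [-58.28, 71.71], [-173.87, 95.51], [-174.79, -0.11], [-173.66, 173.66]. Speed limits (degrees/s): [136.94, 136.94, 172.46, 180, 180, 180].

### API

Orientations are given as [roll, pitch, yaw] about the fixed x, y, z axes, in that order (R = Rz(yaw) Ry(pitch) Rx(roll)).
In Python, from plant import ctrl gives the robot as it stands. The module is installed in compiled form; this text tells all that it offers.
- The arm moves only by the tool send_rows, never from a script. Its argument "plan" is a list that holds one entry, the list of rows, each a list of 6 numbers: the shift along the tool's x, y, z in parts of the range, where 1.0 means 0.4 m, then the turn, a rotation vector about the tool's x, y, z in fractions of the full range, 1 being 90 degrees. A call has 1 to 8 rows; each row is the pose to reach, as a shift and turn from the pose commanded when the call began, along the tool's axes at that moment; what a row does not reach only later rows make up. A row lasts 1/12 s, in which the tool goes at most 41.7 mm and 7.16 degrees, less where a joint would pass 70% of its speed; a pose out of reach is approached as far as the arm can. Shift and turn numbers lie between -1 and 1, and a call with a number outside is refused. A call with a gripper value outside its range is refused whole. "fingers" is the opening, from 0 (shut) to 1 (fully open), set as the call begins (left out, the last holds). The fingers move at their own pace and stop on an object; the grip force is fixed at half the most. Time passes only in rows, so rows that repeat a pose let the fingers close. It gives the time, the measured TCP pose, the force, the opening and the grip force at its end, in the units of the state.
- ctrl.get_obs(): the state, without advancing time (a new reading comes with each control period).
- ctrl.snapshot(name): name is "scene" or "side" or "wrist"; returns a dict with "img" (420x560x3 uint8, red, green, blue), "K" (3x3 intrinsics, pixels), "pose" (4x4, takes a point from camera to world coordinates). Camera axes: x right, y down, z forward; pixel columns grow to the right and rows downward; lengths in m; the calibration is good to about 2 mm. A picture is of the moment at which its call begins. There is no depth.
- ctrl.close_job(): hands the job in; it is judged then, once.
The state is a dict: "clock": time; "joint_pos": joint angles; "qvel": joint speeds; "tau": joint torques, N m; "tool_pos": TCP position; "orientation": TCP orientation; "force": force on the tool from outside, world axes, zero at the start; "moment": the same for the moment, N m; "opening": finger opening in m; "gripper_force": force on a finger pad.
Only numpy, scipy, OpenCV 4.12 (cv2) and the standard library are available. Lean on these libraries where they do the work, as an engineer would, in place of code of your own. Each camera call takes 0.05 s, during which the arm holds its last target. There are 200 camera calls.

## Working session

There is one attempt and no reset: what is moved stays moved. The work goes in short steps, Python scripts to look and compute and a tool call to move; the robot and the scene stay as the last step left them, time stands still between calls to the robot, and variables do not carry over. Pictures are saved under pics/ and viewed, at most 14 in all, crops included, and the job is handed in when it is done.

Besides the shell and the picture viewer there is one more tool, called after "Call:" as name([rows], argument=value, ...), one row to a line, values as JSON. send_rows: Moves the arm, as the interface text tells. Its arguments: {"type":"object","properties":{"plan":{"type":"array","items":{"type":"array","items":{"type":"array","items":{"type":"number"}}}},"fingers":{"type":"number"}},"required":["plan"]}

```bash
mkdir -p pics; cat > h.py <<'E'
import numpy as np, cv2
from plant import ctrl
def snap(n,f):
    s=ctrl.snapshot(n); cv2.imwrite(f'pics/{f}.png',s['img'][:,:,::-1]); np.savez(f'pics/{f}.npz',K=s['K'],pose=s['pose'],img=s['img']); return s
def ray(f,px,z):
    d=np.load(f'pics/{f}.npz'); K,P=d['K'],d['pose']
    v=P[:3,:3]@np.linalg.solve(K,[px[0],px[1],1.]); o=P[:3,3]
    return o+v*(z-o[2])/v[2]
E
python3 - <<'E'
from h import *
for n in ['scene','side','wrist']:
    s=snap(n,n+'0'); print(n,s['pose'].round(3).tolist(),s['K'].round(1).tolist())
print(ctrl.get_obs())
a=[cv2.imread(f'pics/{n}0.png') for n in ['scene','side']]
E
```

```text
scene [[-0.829, 0.359, -0.428, 0.857], [0.559, 0.514, -0.651, 0.49], [-0.014, -0.779, -0.627, 0.552], [0.0, 0.0, 0.0, 1.0]] [[393.0, 0.0, 278.8], [0.0, 393.0, 211.5], [0.0, 0.0, 1.0]]
side [[0.969, -0.165, 0.183, 0.341], [-0.246, -0.659, 0.71, -0.663], [0.003, -0.733, -0.68, 0.694], [0.0, 0.0, 0.0, 1.0]] [[452.7, 0.0, 283.8], [0.0, 452.7, 207.5], [0.0, 0.0, 1.0]]
wrist [[-0.374, -0.887, -0.27, 0.325], [-0.927, 0.359, 0.107, 0.598], [0.002, 0.29, -0.957, 0.384], [0.0, 0.0, 0.0, 1.0]] [[319.8, 0.0, 282.3], [0.0, 319.8, 206.4], [0.0, 0.0, 1.0]]
{'clock': 0.15, 'joint_pos': array([ 8.45179518e+01,  2.05815927e+01,  6.46122665e-01, -1.31148280e-02,
       -7.01346958e+01, -1.65055774e+01]), 'qvel': array([-0.06736198, -0.10989828,  0.16132663,  0.14436018,  0.04635191,
        0.09717814]), 'tau': array([-7.02181223e-04, -5.83273137e+01,  2.93291026e+01,  7.00107560e+00,
        8.84949462e-03, -1.06455395e-04]), 'tool_pos': array([0.25263579, 0.62555479, 0.22584962]), 'orientation': array([ 1.79929222e+02, -8.11396970e-03, -2.19920847e+01]), 'force': array([-0.02140974, -0.1743573 , -0.84795542]), 'moment': array([-0.03104731,  0.01954105,  0.02393808]), 'gripper_force': 0.0, 'opening': 0.08750096529909299}
```

View pics/scene0.png

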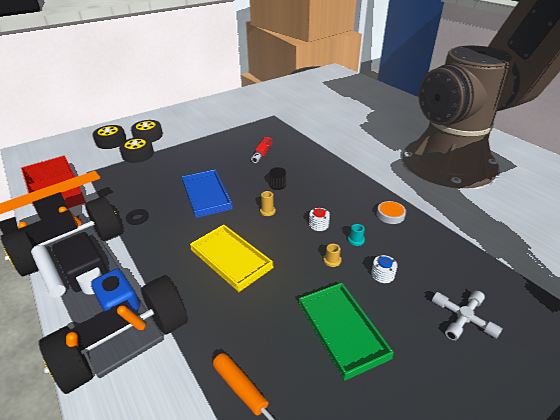

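View pics/side0.png

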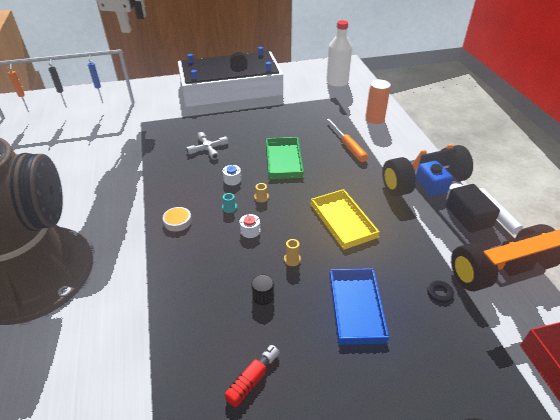

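The scene and side views show everything: the heads are at side (231,175) and (250,226), the couplers at (261,193) and (292,252), and the igniter at (252,375). I'll enlarge the crops to read positions.

```bash
python3 - <<'E'
import cv2
a=cv2.imread('pics/side0.png')[130:330,160:400]; b=cv2.imread('pics/side0.png')[320:420,200:300]
c=cv2.imread('pics/scene0.png')[130:385,170:425]
def g(im,s,x0,y0,f):
    im=cv2.resize(im,None,fx=s,fy=s,interpolation=cv2.INTER_CUBIC)
    for v in range(0,im.shape[1],20*s): cv2.putText(im,str(x0+v//s),(v,9),0,.35,(255,255,255)); im[::4,v]=255
    for v in range(0,im.shape[0],20*s): cv2.putText(im,str(y0+v//s),(0,v+9),0,.35,(255,255,255)); im[v,::4]=255
    cv2.imwrite(f,im)
g(a,3,160,130,'pics/c1.png'); g(b,4,200,320,'pics/c2.png')
c=cv2.imread('pics/scene0.png')[130:330,180:440]
g(c,3,180,130,'pics/c3.png')
E
```

```text
(no output)
```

View pics/c1.png

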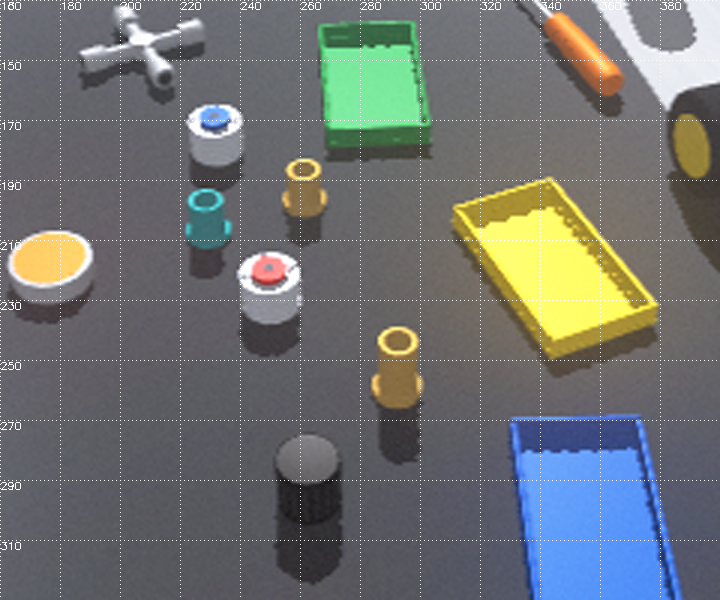

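View pics/c2.png

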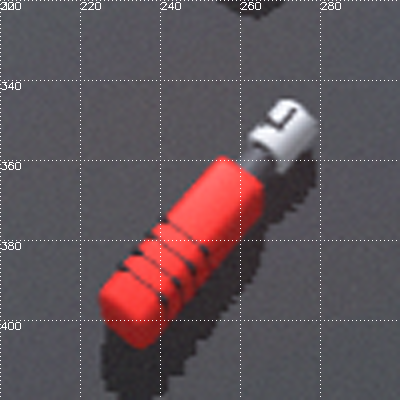

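View pics/c3.png

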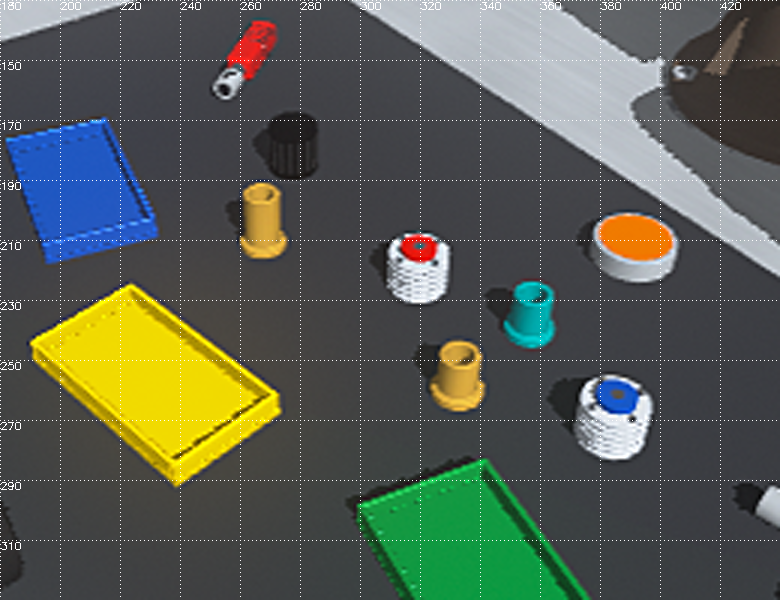

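```bash
python3 - <<'E'
from h import *
S=lambda u,v:(160+u/3,130+v/3); C=lambda u,v:(180+u/3,130+v/3); I=lambda u,v:(200+u/4,320+v/4)
def p(n,z,s=None,c=None):
    o=[]
    if s:o.append(ray('side0',s,z)[:2])
    if c:o.append(ray('scene0',c,z)[:2])
    print(n,np.round(o,4).tolist())
p('hb',.038,S(215,117),C(618,397)); p('hr',.038,S(269,269),C(418,248))
p('cl',.051,S(398,341),C(262,193)); p('cs',.037,S(304,169),C(460,350))
p('filt',.043,S(308,457),C(294,126)); p('turq',.037,S(206,201),C(535,291))
p('ig hand',.015,I(128,322),(268.3,140.5)); p('ig neck',.015,I(245,187)); p('ig sock',.015,I(303,122),(254.5,158.5))
p('wrench',.02,S(145,42))
def t(n,cam,pts):
    q=np.array([ray(cam,x,.021)[:2] for x in pts]); e=np.linalg.norm(q-np.roll(q,-1,0),axis=1)
    (c,sz,a)=cv2.minAreaRect(q.astype('f4')); d=[q[i+1]-q[i] for i in range(3)]; l=max(d[:2],key=np.linalg.norm)
    print(n,q.mean(0).round(4),'edges',e.round(3),'long dir',np.degrees(np.arctan2(l[1],l[0])).round(1))
t('green','side0',[S(318,27),S(414,22),S(430,126),S(328,131)])
t('yellow','side0',[S(455,207),S(550,179),S(657,304),S(552,348)])
t('yellow','scene0',[C(31,345),C(130,285),C(280,400),C(178,470)])
t('blue','side0',[S(511,420),S(639,416),(386,337),(335,338)])
t('blue','scene0',[C(7,141),C(107,120),C(157,229),C(47,245)])
E
```

```text
hb [[0.4309, 0.1809], [0.4301, 0.1869]]
hr [[0.4391, 0.0037], [0.4395, 0.0082]]
cl [[0.5047, -0.0945], [0.5024, -0.0926]]
cs [[0.4853, 0.1036], [0.4804, 0.1017]]
filt [[0.4301, -0.1651], [0.4281, -0.1624]]
turq [[0.4084, 0.0855], [0.4036, 0.0869]]
ig hand [[0.3415, -0.3502], [0.3368, -0.3481]]
ig neck [[0.3958, -0.3078]]
ig sock [[0.425, -0.2858], [0.4189, -0.2874]]
wrench [[0.3922, 0.3219]]
green [0.57   0.2284] edges [0.084 0.147 0.081 0.145] long dir -100.6
yellow [ 0.6405 -0.0149] edges [0.081 0.146 0.087 0.153] long dir -79.5
yellow [ 0.6412 -0.0074] edges [0.083 0.152 0.08  0.149] long dir 99.6
blue [ 0.5857 -0.23  ] edges [0.082 0.147 0.086 0.145] long dir -104.0
blue [ 0.5885 -0.2229] edges [0.083 0.158 0.08  0.146] long dir 76.5
```

```bash
cat > g.py <<'E'
import sys,numpy as np
from scipy.spatial.transform import Rotation as R
from plant import ctrl
a=[float(v) for v in sys.argv[1:]]; o=ctrl.get_obs()
Rt=R.from_euler('xyz',o['orientation'],degrees=True)
def go(p,R0,x,y,z,w):
    s=R0.inv().apply(np.array([x,y,z])-p)*100; r=(R0.inv()*R.from_euler('xyz',[180,0,w],degrees=True)).as_rotvec(degrees=True)
    print(s.round(2),r.round(1))
print('clk',round(o['clock'],2),o['tool_pos'].round(4),o['orientation'].round(1),'open',round(o['opening'],4),'gf',round(o['gripper_force'],1),'F',o['force'].round(1))
p=o['tool_pos']
for i in range(0,len(a),4):
    go(p,Rt,*a[i:i+4]); p=np.array(a[i:i+3]); Rt=R.from_euler('xyz',[180,0,a[i+3]],degrees=True)
E
python3 g.py .4305 .184 .12 -90
```

```text
clk 0.15 [0.2526 0.6256 0.2258] [179.9  -0.  -22. ] open 0.0875 gf 0.0 F [-0.  -0.2 -0.8]
[33.03 34.27 10.63] [ 0.1 -0.  68. ]
```

The rows are not in the units I measure in: shifts go in shares of 0.4 m and turns go in shares of 90 degrees. I convert before sending: 34.3 cm / 40 = 0.8575, 33 cm / 40 = 0.825, 68 degrees / 90 = 0.7556.

Call:
send_rows([
  [[0.825, 0.8575, 0.265, 0, 0, 0.7556], [0.825, 0.8575, 0.265, 0, 0, 0.7556], [0.825, 0.8575, 0.265, 0, 0, 0.7556], [0.825, 0.8575, 0.265, 0, 0, 0.7556], [0.825, 0.8575, 0.265, 0, 0, 0.7556], [0.825, 0.8575, 0.265, 0, 0, 0.7556], [0.825, 0.8575, 0.265, 0, 0, 0.7556], [0.825, 0.8575, 0.265, 0, 0, 0.7556]],
], fingers=0.7)

```text
clock: 0.82
tool_pos: [0.3743, 0.322, 0.1538]
orientation: [-180.0, 0.0, -79.6]
force: [1.5, 0.4, -0.4]
opening: 0.0612
gripper_force: 0.0
```

```bash
python3 g.py .4305 .184 .12 -90 .4305 .184 .019 -90
```

```text
clk 0.82 [0.3743 0.322  0.1538] [-180.     0.   -79.6] open 0.0612 gf 0.0 F [ 1.5  0.4 -0.4]
[14.59 -3.04  3.38] [-0.   0.  10.4]
[ 0.  -0.  10.1] [0. 0. 0.]
```

To row units: 14.6 cm / 40 = 0.365, 3.4 cm / 40 = 0.085, 10.4 degrees / 90 = 0.1156.

Call:
send_rows([
  [[0.365, -0.075, 0.085, 0, 0, 0.1156], [0.365, -0.075, 0.085, 0, 0, 0.1156], [0.365, -0.075, 0.085, 0, 0, 0.1156], [0.365, -0.075, 0.085, 0, 0, 0.1156], [0.365, -0.075, 0.085, 0, 0, 0.1156], [0.365, -0.075, 0.085, 0, 0, 0.1156], [0.365, -0.075, 0.085, 0, 0, 0.1156], [0.365, -0.075, 0.085, 0, 0, 0.1156]],
])

```text
clock: 1.48
tool_pos: [0.4308, 0.1871, 0.1204]
orientation: [-180.0, 0.0, -89.6]
force: [-0.5, 0.3, 0.0]
opening: 0.0616
gripper_force: 0.0
```

```bash
python3 g.py .4305 .184 .019 -90; python3 -c "
from h import *
snap('wrist','w1')"
```

```text
clk 1.48 [0.4308 0.1871 0.1204] [-180.     0.   -89.6] open 0.0616 gf 0.0 F [-0.5  0.3  0. ]
[ 0.31  0.04 10.14] [-0.   0.   0.4]
```

View pics/w1.png

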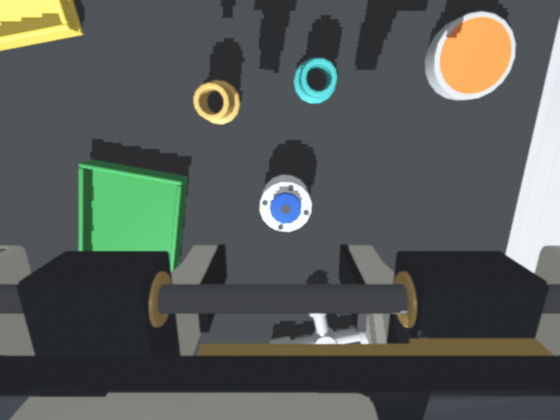

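The wrist view shows the blue-capped head at (286,207), the short coupler at (216,101) and the turquoise part at (316,79). I'll use these as a cross-check.

```bash
python3 - <<'E'
from h import *
for n,p,z in [('hb',(286,207),.038),('cs',(215,100),.037),('turq',(318,78),.037),('g1',(80,166),.021),('g2',(187,180),.021)]: print(n,ray('w1',p,z).round(4))
print(np.load('pics/w1.npz')['pose'].round(3))
E
```

```text
hb [0.4278 0.1832 0.038 ]
cs [0.4795 0.1036 0.037 ]
turq [0.4062 0.0884 0.037 ]
g1 [0.595  0.1547 0.021 ]
g2 [0.5091 0.1657 0.021 ]
[[-1.    -0.006 -0.001  0.431]
 [-0.006  0.957  0.291  0.11 ]
 [-0.001  0.291 -0.957  0.279]
 [ 0.     0.     0.     1.   ]]
```

To row units: 10.1 cm / 40 = 0.2525, 8 cm / 40 = 0.2.

Call:
send_rows([
  [[0.0075, 0.0025, 0.1, 0, 0, 0], [0.0075, 0.0025, 0.2, 0, 0, 0], [0.0075, 0.0025, 0.2525, 0, 0, 0], [0.0075, 0.0025, 0.2525, 0, 0, 0], [0.0075, 0.0025, 0.2525, 0, 0, 0]],
])

```text
clock: 1.95
tool_pos: [0.4293, 0.1835, 0.0188]
orientation: [179.9, -0.1, -89.6]
force: [-0.3, 0.5, -0.0]
opening: 0.0614
gripper_force: 0.0
```

Call:
send_rows([
  [[0, 0, 0, 0, 0, 0], [0, 0, 0, 0, 0, 0], [0, 0, 0, 0, 0, 0], [0, 0, 0, 0, 0, 0], [0, 0, 0, 0, 0, 0], [0, 0, 0, 0, 0, 0]],
], fingers=0)

```text
clock: 2.45
tool_pos: [0.4304, 0.1839, 0.0204]
orientation: [-179.9, 0.1, -89.7]
force: [-2.5, 1.3, 8.3]
opening: 0.0408
gripper_force: 30.0
```

To row units: 22 cm / 40 = 0.55, 18 cm / 40 = 0.45, 14 degrees / 90 = 0.1556.

Call:
send_rows([
  [[0, 0, -0.1, 0, 0, 0], [0, 0, -0.2, 0, 0, 0], [0.05, -0.0175, -0.275, 0, 0, 0], [0.15, -0.05, -0.275, 0, 0, 0.0333], [0.25, -0.085, -0.275, 0, 0, 0.0667], [0.35, -0.1175, -0.275, 0, 0, 0.1], [0.45, -0.1525, -0.275, 0, 0, 0.1333], [0.55, -0.185, -0.275, 0, 0, 0.1556]],
])

```text
clock: 3.12
tool_pos: [0.5046, -0.0359, 0.13]
orientation: [-179.9, 0.1, -103.8]
force: [0.4, 1.0, -1.2]
opening: 0.0414
gripper_force: 30.0
```

```bash
python3 g.py .579 -.2575 .13 -104 .579 -.2575 .025 -104
```

```text
clk 3.12 [ 0.5046 -0.0359  0.13  ] [-1.799e+02  1.000e-01 -1.038e+02] open 0.0414 gf 30.0 F [ 0.4  1.  -1.2]
[ 19.74 -12.52   0.  ] [-0.1  0.1  0.2]
[ 0.  -0.  10.5] [0. 0. 0.]
```

To row units: 19.7 cm / 40 = 0.4925, 17 cm / 40 = 0.425.

Call:
send_rows([
  [[0.085, -0.0525, 0, 0, 0, 0], [0.17, -0.105, 0, 0, 0, 0], [0.255, -0.16, 0, 0, 0, 0], [0.34, -0.2125, 0, 0, 0, 0], [0.425, -0.2675, 0, 0, 0, 0], [0.4925, -0.3125, 0, 0, 0, 0], [0.4925, -0.3125, 0, 0, 0, 0], [0.4925, -0.3125, 0, 0, 0, 0]],
])

```text
clock: 3.78
tool_pos: [0.5787, -0.2569, 0.1287]
orientation: [180.0, 0.0, -103.9]
force: [0.1, 0.9, -0.7]
opening: 0.041
gripper_force: 30.0
```

```bash
python3 g.py .579 -.2575 .026 -104; python3 -c "
from h import *
snap('side','s1')
im=cv2.imread('pics/s1.png');cv2.imwrite('pics/s1c.png',cv2.resize(im[200:400,250:450],None,fx=3,fy=3))"
```

```text
clk 3.78 [ 0.5787 -0.2569  0.1287] [ 180.     0.  -103.9] open 0.041 gf 30.0 F [ 0.1  0.9 -0.7]
[ 0.05 -0.05 10.27] [0.  0.  0.1]
```

View pics/s1c.png

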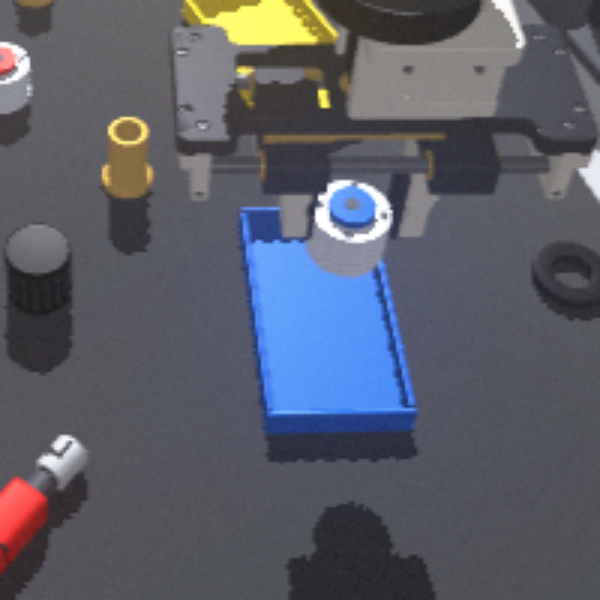

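The head is held upright above the blue tray. I'll lower it and release.

To row units: 10.4 cm / 40 = 0.26, 10 cm / 40 = 0.25.

Call:
send_rows([
  [[0, 0, 0.0875, 0, 0, 0], [0, 0, 0.175, 0, 0, 0], [0, 0, 0.225, 0, 0, 0], [0, 0, 0.25, 0, 0, 0], [0, 0, 0.26, 0, 0, 0], [0, 0, 0.26, 0, 0, 0], [0, 0, 0.26, 0, 0, 0]],
])

```text
clock: 4.42
tool_pos: [0.58, -0.2545, 0.0266]
orientation: [-179.9, -0.0, -103.6]
force: [-0.3, -0.1, -1.2]
opening: 0.0411
gripper_force: 30.0
```

To row units: -10 cm / 40 = -0.25, -9 cm / 40 = -0.225.

Call:
send_rows([
  [[0, 0, 0, 0, 0, 0], [0, 0, 0, 0, 0, 0], [0, 0, 0, 0, 0, 0], [0, 0, 0, 0, 0, 0], [0, 0, -0.05, 0, 0, 0], [0, 0, -0.125, 0, 0, 0], [0, 0, -0.225, 0, 0, 0], [0, 0, -0.25, 0, 0, 0]],
], fingers=0.7)

```text
clock: 5.08
tool_pos: [0.5819, -0.2561, 0.1315]
orientation: [-179.5, -0.0, -103.6]
force: [2.3, -0.6, 0.6]
opening: 0.0616
gripper_force: 0.0
```

```bash
python3 g.py .439 .006 .12 -90 .439 .006 .019 -90
```

```text
clk 5.08 [ 0.5819 -0.2561  0.1315] [-179.5   -0.  -103.6] open 0.0616 gf 0.0 F [ 2.3 -0.6  0.6]
[-22.11  20.07   0.97] [ -0.4  -0.1 -13.6]
[ 0.  -0.  10.1] [0. 0. 0.]
```

To row units: -22.1 cm / 40 = -0.5525, 20.1 cm / 40 = 0.5025, -13.6 degrees / 90 = -0.1511.

Call:
send_rows([
  [[-0.5525, 0.5025, 0.025, 0, 0, -0.1511], [-0.5525, 0.5025, 0.025, 0, 0, -0.1511], [-0.5525, 0.5025, 0.025, 0, 0, -0.1511], [-0.5525, 0.5025, 0.025, 0, 0, -0.1511], [-0.5525, 0.5025, 0.025, 0, 0, -0.1511], [-0.5525, 0.5025, 0.025, 0, 0, -0.1511], [-0.5525, 0.5025, 0.025, 0, 0, -0.1511], [-0.5525, 0.5025, 0.025, 0, 0, -0.1511]],
])

```text
clock: 5.75
tool_pos: [0.4337, 0.0106, 0.1155]
orientation: [-179.9, 0.1, -89.9]
force: [0.2, 0.2, -0.3]
opening: 0.0615
gripper_force: 0.0
```

Call:
send_rows([
  [[0, 0, 0, 0, 0, 0], [0, 0, 0, 0, 0, 0], [0, 0, 0, 0, 0, 0]],
])

```text
clock: 6.0
tool_pos: [0.4366, 0.007, 0.1154]
orientation: [-180.0, 0.0, -90.1]
force: [-0.4, 0.9, -0.3]
opening: 0.0614
gripper_force: 0.0
```

```bash
python3 g.py .439 .006 .019 -90
```

```text
clk 6.0 [0.4366 0.007  0.1154] [-180.     0.   -90.1] open 0.0614 gf 0.0 F [-0.4  0.9 -0.3]
[ 0.1  -0.23  9.64] [-0.   0.  -0.1]
```

To row units: 9.6 cm / 40 = 0.24, 7.5 cm / 40 = 0.1875.

Call:
send_rows([
  [[0.0025, -0.005, 0.1, 0, 0, 0], [0.0025, -0.005, 0.1875, 0, 0, 0], [0.0025, -0.005, 0.24, 0, 0, 0], [0.0025, -0.005, 0.24, 0, 0, 0], [0.0025, -0.005, 0.24, 0, 0, 0]],
])

```text
clock: 6.42
tool_pos: [0.4377, 0.0049, 0.0184]
orientation: [179.8, -0.1, -90.2]
force: [1.3, 0.4, 0.8]
opening: 0.0612
gripper_force: 0.0
```

Call:
send_rows([
  [[0, 0, 0, 0, 0, 0], [0, 0, 0, 0, 0, 0], [0, 0, 0, 0, 0, 0], [0, 0, 0, 0, 0, 0], [0, 0, 0, 0, 0, 0], [0, 0, 0, 0, 0, 0]],
], fingers=0)

```text
clock: 6.92
tool_pos: [0.4387, 0.0066, 0.0202]
orientation: [-179.9, 0.0, -90.1]
force: [-1.1, -0.6, 7.4]
opening: 0.0411
gripper_force: 30.0
```

To row units: 17 cm / 40 = 0.425, -14 cm / 40 = -0.35, 14 degrees / 90 = 0.1556.

Call:
send_rows([
  [[0, 0, -0.1, 0, 0, 0], [0, 0, -0.2, 0, 0, 0], [0.05, -0.0375, -0.275, 0, 0, 0], [0.125, -0.1, -0.275, 0, 0, 0.0333], [0.2, -0.1625, -0.275, 0, 0, 0.0667], [0.275, -0.225, -0.275, 0, 0, 0.1], [0.35, -0.2875, -0.275, 0, 0, 0.1333], [0.425, -0.35, -0.275, 0, 0, 0.1556]],
])

```text
clock: 7.58
tool_pos: [0.5787, -0.1655, 0.1297]
orientation: [-179.9, 0.0, -104.2]
force: [1.1, 1.3, -1.2]
opening: 0.0413
gripper_force: 30.0
```

```bash
python3 g.py .595 -.195 .13 -104 .595 -.195 .025 -104
```

```text
clk 7.58 [ 0.5787 -0.1655  0.1297] [-179.9    0.  -104.2] open 0.0413 gf 30.0 F [ 1.1  1.3 -1.2]
[ 2.46 -2.31 -0.02] [-0.1  0.  -0.2]
[ 0.  -0.  10.5] [0. 0. 0.]
```

Call:
send_rows([
  [[0.0625, -0.0575, 0, 0, 0, 0], [0.0625, -0.0575, 0, 0, 0, 0], [0.0625, -0.0575, 0.075, 0, 0, 0], [0.0625, -0.0575, 0.15, 0, 0, 0], [0.0625, -0.0575, 0.225, 0, 0, 0], [0.0625, -0.0575, 0.255, 0, 0, 0], [0.0625, -0.0575, 0.26, 0, 0, 0], [0.0625, -0.0575, 0.26, 0, 0, 0]],
])

```text
clock: 8.25
tool_pos: [0.5939, -0.1937, 0.025]
orientation: [180.0, -0.0, -104.1]
force: [-0.2, -0.3, 0.3]
opening: 0.0411
gripper_force: 30.0
```

Call:
send_rows([
  [[0, 0, 0, 0, 0, 0], [0, 0, 0, 0, 0, 0], [0, 0, 0, 0, 0, 0]],
])

```text
clock: 8.5
tool_pos: [0.5948, -0.1937, 0.0264]
orientation: [-179.9, 0.0, -104.1]
force: [-0.6, -0.0, -0.6]
opening: 0.0413
gripper_force: 30.0
```

To row units: -10 cm / 40 = -0.25, -9 cm / 40 = -0.225.

Call:
send_rows([
  [[0, 0, 0, 0, 0, 0], [0, 0, 0, 0, 0, 0], [0, 0, 0, 0, 0, 0], [0, 0, 0, 0, 0, 0], [0, 0, -0.05, 0, 0, 0], [0, 0, -0.125, 0, 0, 0], [0, 0, -0.225, 0, 0, 0], [0, 0, -0.25, 0, 0, 0]],
], fingers=0.7)

```text
clock: 9.17
tool_pos: [0.5969, -0.1945, 0.1313]
orientation: [-179.6, -0.0, -104.0]
force: [1.0, -0.7, 0.8]
opening: 0.0612
gripper_force: 0.0
```

```bash
python3 g.py .5035 -.0935 .12 -90
```

```text
clk 9.17 [ 0.5969 -0.1945  0.1313] [-179.6   -0.  -104. ] open 0.0612 gf 0.0 F [ 1.  -0.7  0.8]
[-7.54 11.52  1.04] [ -0.4  -0.1 -14. ]
```

To row units: 11.5 cm / 40 = 0.2875, -7.5 cm / 40 = -0.1875, -14 degrees / 90 = -0.1556.

Call:
send_rows([
  [[-0.1875, 0.2875, 0.025, 0, 0, -0.1556], [-0.1875, 0.2875, 0.025, 0, 0, -0.1556], [-0.1875, 0.2875, 0.025, 0, 0, -0.1556], [-0.1875, 0.2875, 0.025, 0, 0, -0.1556], [-0.1875, 0.2875, 0.025, 0, 0, -0.1556], [-0.1875, 0.2875, 0.025, 0, 0, -0.1556], [-0.1875, 0.2875, 0.025, 0, 0, -0.1556], [-0.1875, 0.2875, 0.025, 0, 0, -0.1556]],
], fingers=0.55)

```text
clock: 9.83
tool_pos: [0.5015, -0.0935, 0.1152]
orientation: [-180.0, -0.0, -90.1]
force: [0.2, 0.8, 0.5]
opening: 0.048
gripper_force: 0.0
```

```bash
python3 g.py .5035 -.0935 .022 -90
```

```text
clk 9.83 [ 0.5015 -0.0935  0.1152] [-180.    -0.   -90.1] open 0.048 gf 0.0 F [0.2 0.8 0.5]
[ 0.   -0.19  9.32] [-0.  -0.  -0.1]
```

To row units: 9.3 cm / 40 = 0.2325, 7.5 cm / 40 = 0.1875.

Call:
send_rows([
  [[0, -0.005, 0.1, 0, 0, 0], [0, -0.005, 0.1875, 0, 0, 0], [0, -0.005, 0.2325, 0, 0, 0], [0, -0.005, 0.2325, 0, 0, 0], [0, -0.005, 0.2325, 0, 0, 0]],
])

```text
clock: 10.25
tool_pos: [0.5025, -0.0938, 0.0213]
orientation: [179.8, -0.1, -90.1]
force: [1.1, 0.3, 1.3]
opening: 0.0483
gripper_force: 0.0
```

Call:
send_rows([
  [[0, 0, 0, 0, 0, 0], [0, 0, 0, 0, 0, 0], [0, 0, 0, 0, 0, 0], [0, 0, 0, 0, 0, 0], [0, 0, 0, 0, 0, 0], [0, 0, 0, 0, 0, 0]],
], fingers=0)

```text
clock: 10.75
tool_pos: [0.5035, -0.0929, 0.0233]
orientation: [-179.9, 0.0, -90.1]
force: [-2.0, -0.1, 8.3]
opening: 0.0281
gripper_force: 30.2
```

To row units: -14.2 cm / 40 = -0.355, -12 cm / 40 = -0.3, -10 degrees / 90 = -0.1111.

Call:
send_rows([
  [[0, 0, -0.1, 0, 0, 0], [0, 0, -0.2, 0, 0, 0], [0, 0, -0.25, 0, 0, 0], [-0.05, -0.1, -0.25, 0, 0, -0.0444], [-0.0875, -0.2, -0.25, 0, 0, -0.0889], [-0.125, -0.3, -0.25, 0, 0, -0.1111], [-0.1325, -0.355, -0.25, 0, 0, -0.1111], [-0.1325, -0.355, -0.25, 0, 0, -0.1111]],
])

```text
clock: 11.42
tool_pos: [0.6494, -0.0388, 0.1216]
orientation: [-179.9, -0.0, -80.0]
force: [0.8, 0.3, -0.2]
opening: 0.0282
gripper_force: 29.9
```

```bash
python3 g.py .646 -.0405 .027 -80
```

```text
clk 11.42 [ 0.6494 -0.0388  0.1216] [-179.9   -0.   -80. ] open 0.0282 gf 29.9 F [ 0.8  0.3 -0.2]
[0.1  0.38 9.46] [-0.1 -0.   0. ]
```

To row units: 9.4 cm / 40 = 0.235, 9.3 cm / 40 = 0.2325.

Call:
send_rows([
  [[0.0025, 0.01, 0.075, 0, 0, 0], [0.0025, 0.01, 0.15, 0, 0, 0], [0.0025, 0.01, 0.2125, 0, 0, 0], [0.0025, 0.01, 0.2325, 0, 0, 0], [0.0025, 0.01, 0.235, 0, 0, 0], [0.0025, 0.01, 0.235, 0, 0, 0], [0.0025, 0.01, 0.235, 0, 0, 0]],
])

```text
clock: 12.0
tool_pos: [0.6412, -0.0419, 0.0287]
orientation: [-180.0, -0.0, -80.1]
force: [0.3, -0.1, -0.8]
opening: 0.0283
gripper_force: 29.9
```

```bash
python3 g.py .646 -.0405 .027 -80; python3 -c "
from h import *
snap('side','s2')
im=cv2.imread('pics/s2.png');cv2.imwrite('pics/s2c.png',cv2.resize(im[150:350,200:400],None,fx=3,fy=3))"
```

```text
clk 12.0 [ 0.6412 -0.0419  0.0287] [-180.    -0.   -80.1] open 0.0283 gf 29.9 F [ 0.3 -0.1 -0.8]
[-0.05 -0.49  0.17] [-0.  -0.  -0.1]
```

View pics/s2c.png

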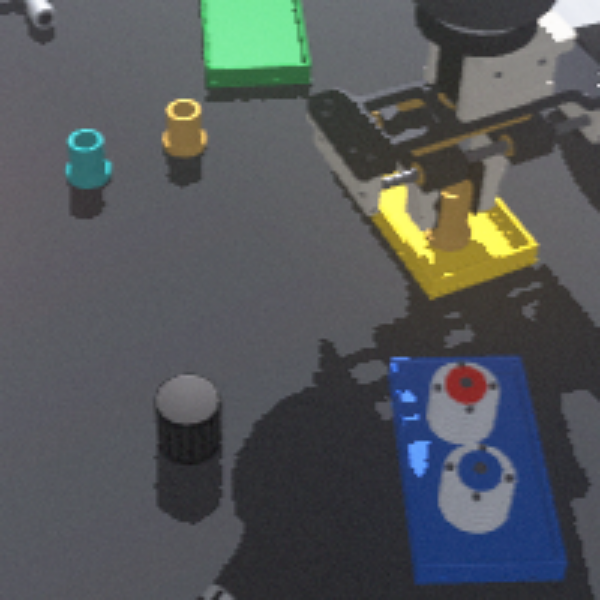

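Both heads are inside the blue tray, and the long coupler is in the yellow tray near its close end. I'll lower it 1 mm more and release.

To row units: -0.2 cm / 40 = -0.005, 0.1 cm / 40 = 0.0025.

Call:
send_rows([
  [[0, -0.005, 0.0025, 0, 0, 0], [0, -0.005, 0.0025, 0, 0, 0], [0, -0.005, 0.0025, 0, 0, 0]],
])

```text
clock: 12.3
tool_pos: [0.6432, -0.0416, 0.0273]
orientation: [-180.0, 0.0, -80.1]
force: [0.0, 0.2, -0.7]
opening: 0.0283
gripper_force: 29.9
```

To row units: -10 cm / 40 = -0.25, -9 cm / 40 = -0.225.

Call:
send_rows([
  [[0, 0, 0, 0, 0, 0], [0, 0, 0, 0, 0, 0], [0, 0, 0, 0, 0, 0], [0, 0, 0, 0, 0, 0], [0, 0, -0.05, 0, 0, 0], [0, 0, -0.125, 0, 0, 0], [0, 0, -0.225, 0, 0, 0], [0, 0, -0.25, 0, 0, 0]],
], fingers=0.5)

```text
clock: 12.97
tool_pos: [0.6459, -0.0416, 0.1334]
orientation: [-179.6, -0.1, -80.0]
force: [0.7, 0.5, 0.1]
opening: 0.0438
gripper_force: 0.0
```

```bash
python3 g.py .4815 .103 .12 -90
```

```text
clk 12.97 [ 0.6459 -0.0416  0.1334] [-1.796e+02 -1.000e-01 -8.000e+01] open 0.0438 gf 0.0 F [0.7 0.5 0.1]
[-17.09  13.7    1.21] [-0.4 -0.  10. ]
```

To row units: -17.1 cm / 40 = -0.4275, 13.7 cm / 40 = 0.3425, 10 degrees / 90 = 0.1111.

Call:
send_rows([
  [[-0.4275, 0.3425, 0.03, 0, 0, 0.1111], [-0.4275, 0.3425, 0.03, 0, 0, 0.1111], [-0.4275, 0.3425, 0.03, 0, 0, 0.1111], [-0.4275, 0.3425, 0.03, 0, 0, 0.1111], [-0.4275, 0.3425, 0.03, 0, 0, 0.1111], [-0.4275, 0.3425, 0.03, 0, 0, 0.1111], [-0.4275, 0.3425, 0.03, 0, 0, 0.1111], [-0.4275, 0.3425, 0.03, 0, 0, 0.1111]],
])

```text
clock: 13.63
tool_pos: [0.4787, 0.1041, 0.1158]
orientation: [-179.9, 0.0, -90.0]
force: [-0.5, -0.9, 0.7]
opening: 0.0439
gripper_force: 0.0
```

Call:
send_rows([
  [[0, 0, 0, 0, 0, 0], [0, 0, 0, 0, 0, 0], [0, 0, 0, 0, 0, 0]],
])

```text
clock: 13.88
tool_pos: [0.4792, 0.1027, 0.1149]
orientation: [180.0, -0.0, -90.2]
force: [0.5, -0.4, 0.5]
opening: 0.0439
gripper_force: 0.0
```

```bash
python3 g.py .4815 .103 .019 -90
```

```text
clk 13.88 [0.4792 0.1027 0.1149] [180.   -0.  -90.2] open 0.0439 gf 0.0 F [ 0.5 -0.4  0.5]
[-0.04 -0.23  9.59] [ 0.  -0.  -0.2]
```

To row units: 9.6 cm / 40 = 0.24, 7.5 cm / 40 = 0.1875.

Call:
send_rows([
  [[0, -0.005, 0.1, 0, 0, 0], [0, -0.005, 0.1875, 0, 0, 0], [0, -0.005, 0.24, 0, 0, 0], [0, -0.005, 0.24, 0, 0, 0], [0, -0.005, 0.24, 0, 0, 0]],
])

```text
clock: 14.3
tool_pos: [0.4804, 0.1023, 0.0183]
orientation: [179.9, -0.1, -90.1]
force: [0.6, -0.1, 1.6]
opening: 0.0437
gripper_force: 0.0
```

Call:
send_rows([
  [[0, 0, 0, 0, 0, 0], [0, 0, 0, 0, 0, 0], [0, 0, 0, 0, 0, 0], [0, 0, 0, 0, 0, 0], [0, 0, 0, 0, 0, 0], [0, 0, 0, 0, 0, 0]],
], fingers=0)

```text
clock: 14.8
tool_pos: [0.4817, 0.1039, 0.0204]
orientation: [-179.9, 0.1, -90.0]
force: [-0.1, -0.6, 8.4]
opening: 0.0276
gripper_force: 30.2
```

To row units: -15.4 cm / 40 = -0.385, 8.4 cm / 40 = 0.21, -10 degrees / 90 = -0.1111.

Call:
send_rows([
  [[0, 0, -0.1, 0, 0, 0], [0, 0, -0.2, 0, 0, 0], [0, 0, -0.25, 0, 0, 0], [0.05, -0.1, -0.25, 0, 0, -0.0444], [0.1, -0.2, -0.25, 0, 0, -0.0889], [0.1625, -0.3, -0.25, 0, 0, -0.1111], [0.21, -0.385, -0.25, 0, 0, -0.1111], [0.21, -0.385, -0.25, 0, 0, -0.1111]],
])

```text
clock: 15.47
tool_pos: [0.6386, 0.0164, 0.1188]
orientation: [-179.9, -0.1, -80.2]
force: [1.1, 0.8, -0.1]
opening: 0.0282
gripper_force: 29.7
```

Call:
send_rows([
  [[0, 0, 0, 0, 0, 0], [0, 0, 0, 0, 0, 0], [0, 0, 0, 0, 0, 0]],
])

```text
clock: 15.72
tool_pos: [0.6335, 0.0192, 0.1189]
orientation: [179.9, 0.0, -80.1]
force: [-0.8, -0.1, -0.6]
opening: 0.0277
gripper_force: 29.7
```

```bash
python3 g.py .636 .0185 .025 -80
```

```text
clk 15.72 [0.6335 0.0192 0.1189] [179.9   0.  -80.1] open 0.0277 gf 29.7 F [-0.8 -0.1 -0.6]
[ 0.11 -0.25  9.39] [ 0.1  0.  -0.1]
```

To row units: 9.4 cm / 40 = 0.235, 9.2 cm / 40 = 0.23.

Call:
send_rows([
  [[0.0025, -0.0025, 0.075, 0, 0, 0], [0.0025, -0.0025, 0.15, 0, 0, 0], [0.0025, -0.0025, 0.2125, 0, 0, 0], [0.0025, -0.0025, 0.23, 0, 0, 0], [0.0025, -0.0025, 0.235, 0, 0, 0], [0.0025, -0.0025, 0.235, 0, 0, 0], [0.0025, -0.0025, 0.235, 0, 0, 0], [0.0025, -0.0025, 0.235, 0, 0, 0]],
])

```text
clock: 16.38
tool_pos: [0.6361, 0.0188, 0.0264]
orientation: [-179.9, 0.0, -80.0]
force: [0.4, 0.2, 0.2]
opening: 0.028
gripper_force: 29.7
```

To row units: -10 cm / 40 = -0.25, -9 cm / 40 = -0.225.

Call:
send_rows([
  [[0, 0, 0, 0, 0, 0], [0, 0, 0, 0, 0, 0], [0, 0, 0, 0, 0, 0], [0, 0, 0, 0, 0, 0], [0, 0, -0.05, 0, 0, 0], [0, 0, -0.125, 0, 0, 0], [0, 0, -0.225, 0, 0, 0], [0, 0, -0.25, 0, 0, 0]],
], fingers=0.5)

```text
clock: 17.05
tool_pos: [0.6386, 0.0185, 0.1314]
orientation: [-179.6, -0.0, -80.0]
force: [1.0, 0.3, 1.3]
opening: 0.0438
gripper_force: 0.0
```

```bash
python3 g.py .40 -.28 .14 -142
```

```text
clk 17.05 [0.6386 0.0185 0.1314] [-179.6   -0.   -80. ] open 0.0438 gf 0.0 F [1.  0.3 1.3]
[25.26 28.67 -1.07] [-0.4  0.2 62. ]
```

To row units: 28.7 cm / 40 = 0.7175, 25.3 cm / 40 = 0.6325, 62 degrees / 90 = 0.6889.

Call:
send_rows([
  [[0.6325, 0.7175, -0.025, 0, 0, 0.6889], [0.6325, 0.7175, -0.025, 0, 0, 0.6889], [0.6325, 0.7175, -0.025, 0, 0, 0.6889], [0.6325, 0.7175, -0.025, 0, 0, 0.6889], [0.6325, 0.7175, -0.025, 0, 0, 0.6889], [0.6325, 0.7175, -0.025, 0, 0, 0.6889], [0.6325, 0.7175, -0.025, 0, 0, 0.6889], [0.6325, 0.7175, -0.025, 0, 0, 0.6889]],
], fingers=0.6)

```text
clock: 17.72
tool_pos: [0.4259, -0.2431, 0.1343]
orientation: [-179.9, 0.0, -137.7]
force: [0.1, -1.4, 0.1]
opening: 0.0522
gripper_force: 0.0
```

```bash
python3 g.py .37 -.326 .14 -142
```

```text
clk 17.72 [ 0.4259 -0.2431  0.1343] [-179.9    0.  -137.7] open 0.0522 gf 0.0 F [ 0.1 -1.4  0.1]
[ 9.72 -2.37 -0.57] [-0.1  0.   4.3]
```

To row units: 9.7 cm / 40 = 0.2425, -2.4 cm / 40 = -0.06, 4.3 degrees / 90 = 0.0478.

Call:
send_rows([
  [[0.2425, -0.06, -0.015, 0, 0, 0.0478], [0.2425, -0.06, -0.015, 0, 0, 0.0478], [0.2425, -0.06, -0.015, 0, 0, 0.0478], [0.2425, -0.06, -0.015, 0, 0, 0.0478], [0.2425, -0.06, -0.015, 0, 0, 0.0478], [0.2425, -0.06, -0.015, 0, 0, 0.0478], [0.2425, -0.06, -0.015, 0, 0, 0.0478]],
])

```text
clock: 18.3
tool_pos: [0.3727, -0.3247, 0.1398]
orientation: [-180.0, 0.0, -141.6]
force: [0.5, -0.3, 0.8]
opening: 0.0524
gripper_force: 0.0
```

```bash
python3 g.py .37 -.326 .017 -142; python3 -c "
from h import *
snap('wrist','w2');snap('side','s3')"
```

```text
clk 18.3 [ 0.3727 -0.3247  0.1398] [-180.     0.  -141.6] open 0.0524 gf 0.0 F [ 0.5 -0.3  0.8]
[ 0.29  0.07 12.28] [-0.   0.   0.4]
```

View pics/w2.png

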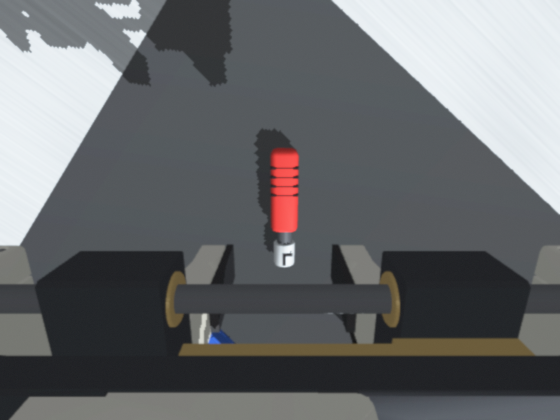

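The wrist view shows the igniter lying along the tool's x axis, with the handle from (285,152) to (285,231).

```bash
python3 - <<'E'
from h import *
a=ray('w2',(285,153),.027); b=ray('w2',(284.5,231),.027); c=ray('w2',(284,265),.022)
d=(b-a)[:2]; print(a,b,c,np.linalg.norm(d),np.degrees(np.arctan2(d[1],d[0])))
print('grip', a+(b-a)*45/75)
E
```

```text
[ 0.33694671 -0.34860564  0.027     ] [ 0.39228837 -0.30514742  0.027     ] [ 0.42130149 -0.28265599  0.022     ] 0.07036558943233982 38.141529633585165
grip [ 0.37015171 -0.32253071  0.027     ]
```

To row units: 12.5 cm / 40 = 0.3125, 11 cm / 40 = 0.275, 0.4 degrees / 90 = 0.0044.

Call:
send_rows([
  [[0.0025, 0.005, 0.1, 0, 0, 0.0044], [0.0025, 0.005, 0.2, 0, 0, 0.0044], [0.0025, 0.005, 0.275, 0, 0, 0.0044], [0.0025, 0.005, 0.3125, 0, 0, 0.0044], [0.0025, 0.005, 0.3125, 0, 0, 0.0044], [0.0025, 0.005, 0.3125, 0, 0, 0.0044]],
])

```text
clock: 18.9
tool_pos: [0.3702, -0.3237, 0.0144]
orientation: [179.9, -0.1, -142.0]
force: [0.8, 0.5, -0.4]
opening: 0.0525
gripper_force: 0.0
```

Call:
send_rows([
  [[0, 0, 0, 0, 0, 0], [0, 0, 0, 0, 0, 0], [0, 0, 0, 0, 0, 0], [0, 0, 0, 0, 0, 0], [0, 0, 0, 0, 0, 0], [0, 0, 0, 0, 0, 0], [0, 0, 0, 0, 0, 0]],
], fingers=0)

```text
clock: 19.48
tool_pos: [0.3706, -0.3245, 0.0156]
orientation: [-179.9, 0.0, -142.1]
force: [-0.7, 2.6, 6.3]
opening: 0.0235
gripper_force: 30.0
```

To row units: -13 cm / 40 = -0.325, -12 cm / 40 = -0.3.

Call:
send_rows([
  [[0, 0, -0.05, 0, 0, 0], [0, 0, -0.125, 0, 0, 0], [0, 0, -0.225, 0, 0, 0], [0, 0, -0.3, 0, 0, 0], [0, 0, -0.325, 0, 0, 0], [0, 0, -0.325, 0, 0, 0]],
])

```text
clock: 19.98
tool_pos: [0.3717, -0.325, 0.1479]
orientation: [-179.7, 0.2, -142.1]
force: [0.7, 0.3, -1.7]
opening: 0.0238
gripper_force: 30.0
```

```bash
python3 g.py .568 .2185 .14 -100.6
```

```text
clk 19.98 [ 0.3717 -0.325   0.1479] [-179.7    0.2 -142.1] open 0.0238 gf 30.0 F [ 0.7  0.3 -1.7]
[-48.88  30.81   0.78] [ -0.3   0.1 -41.5]
```

To row units: -23 cm / 40 = -0.575, -20 cm / 40 = -0.5, -23 degrees / 90 = -0.2556.

Call:
send_rows([
  [[-0.05, 0.03, 0, 0, 0, -0.0222], [-0.125, 0.0775, 0, 0, 0, -0.0556], [-0.2, 0.125, 0, 0, 0, -0.0889], [-0.275, 0.1725, 0, 0, 0, -0.1222], [-0.35, 0.22, 0, 0, 0, -0.1556], [-0.425, 0.2675, 0, 0, 0, -0.1889], [-0.5, 0.315, 0, 0, 0, -0.2222], [-0.575, 0.3625, 0, 0, 0, -0.2556]],
])

```text
clock: 20.65
tool_pos: [0.4616, -0.0669, 0.1433]
orientation: [179.9, -0.1, -119.0]
force: [1.5, -0.2, -1.9]
opening: 0.0237
gripper_force: 30.0
```

```bash
python3 - <<'E'
from h import *
q=np.array([ray('scene0',p,.021)[:2] for p in [(299.5,297.5),(342,284),(393,352),(346,377)]])
print(q,q.mean(0),np.linalg.norm(q-np.roll(q,-1,0),axis=1), np.degrees(np.arctan2(*(q[2]-q[1])[::-1])),np.degrees(np.arctan2(*(q[3]-q[0])[::-1])))
E
python3 g.py .565 .22 .14 -99
```

```text
[[0.59557565 0.15182213]
 [0.5169599  0.17012705]
 [0.54151177 0.31245263]
 [0.62495778 0.3024363 ]] [0.56975127 0.23420953] [0.08071868 0.14442771 0.084045   0.15345337] 80.21251812413148 78.96125951689882
clk 20.65 [ 0.4616 -0.0669  0.1433] [ 1.799e+02 -1.000e-01 -1.190e+02] open 0.0237 gf 30.0 F [ 1.5 -0.2 -1.9]
[-30.11   4.84   0.3 ] [  0.1  -0.  -20. ]
```

To row units: -30.4 cm / 40 = -0.76, 4.8 cm / 40 = 0.12, -19 degrees / 90 = -0.2111.

Call:
send_rows([
  [[-0.1, 0.015, 0, 0, 0, -0.0333], [-0.2, 0.0325, 0, 0, 0, -0.0667], [-0.3, 0.0475, 0, 0, 0, -0.1], [-0.4, 0.0625, 0, 0, 0, -0.1333], [-0.5, 0.08, 0, 0, 0, -0.1667], [-0.6, 0.095, 0, 0, 0, -0.1889], [-0.7, 0.11, 0, 0, 0, -0.2111], [-0.76, 0.12, 0.0075, 0, 0, -0.2111]],
])

```text
clock: 21.32
tool_pos: [0.5689, 0.2238, 0.14]
orientation: [180.0, -0.0, -99.9]
force: [0.6, -1.0, -1.2]
opening: 0.0235
gripper_force: 30.0
```

Call:
send_rows([
  [[0, 0, 0, 0, 0, 0], [0, 0, 0, 0, 0, 0], [0, 0, 0, 0, 0, 0], [0, 0, 0, 0, 0, 0]],
])

```text
clock: 21.65
tool_pos: [0.5675, 0.2193, 0.1409]
orientation: [179.9, -0.1, -100.1]
force: [0.5, 0.0, -1.1]
opening: 0.0236
gripper_force: 30.0
```

```bash
python3 g.py .567 .222 .0205 -100; python3 -c "
from h import *
snap('scene','k1')
im=cv2.imread('pics/k1.png');cv2.imwrite('pics/k1c.png',cv2.resize(im[130:390,160:430],None,fx=2.3,fy=2.3))"
```

```text
clk 21.65 [0.5675 0.2193 0.1409] [ 1.799e+02 -1.000e-01 -1.001e+02] open 0.0236 gf 30.0 F [ 0.5  0.  -1.1]
[-0.27  0.08 12.04] [ 0.1 -0.1 -0.1]
```

View pics/k1c.png

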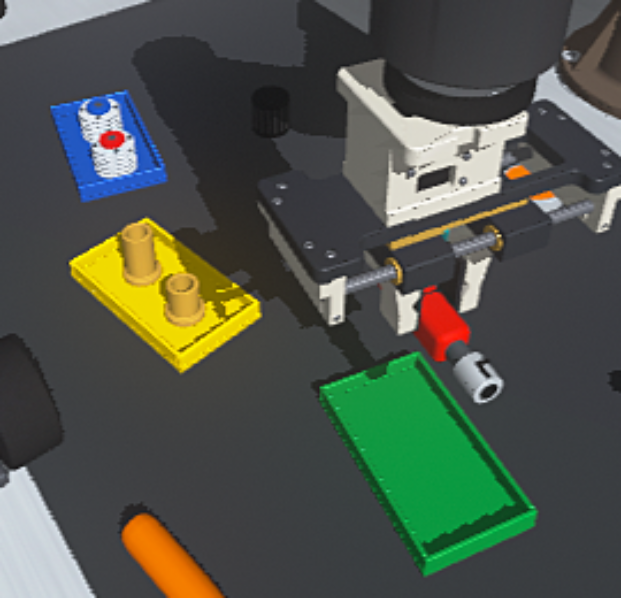

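The heads and couplers stand upright in their trays. The igniter is held level and aligned above the green tray, so I'll lower it.

To row units: 12 cm / 40 = 0.3, 11.8 cm / 40 = 0.295.

Call:
send_rows([
  [[-0.0075, 0.0025, 0.075, 0, 0, 0], [-0.0075, 0.0025, 0.15, 0, 0, 0], [-0.0075, 0.0025, 0.225, 0, 0, 0], [-0.0075, 0.0025, 0.275, 0, 0, 0], [-0.0075, 0.0025, 0.295, 0, 0, 0], [-0.0075, 0.0025, 0.3, 0, 0, 0], [-0.0075, 0.0025, 0.3, 0, 0, 0], [-0.0075, 0.0025, 0.3, 0, 0, 0]],
])

```text
clock: 22.37
tool_pos: [0.5688, 0.2239, 0.0234]
orientation: [-179.9, 0.1, -100.1]
force: [-0.1, 0.4, 0.0]
opening: 0.0236
gripper_force: 30.0
```

To row units: -12 cm / 40 = -0.3, -9 cm / 40 = -0.225.

Call:
send_rows([
  [[0, 0, 0, 0, 0, 0], [0, 0, 0, 0, 0, 0], [0, 0, 0, 0, 0, 0], [0, 0, 0, 0, 0, 0], [0, 0, -0.05, 0, 0, 0], [0, 0, -0.125, 0, 0, 0], [0, 0, -0.225, 0, 0, 0], [0, 0, -0.3, 0, 0, 0]],
], fingers=0.45)

```text
clock: 23.03
tool_pos: [0.5683, 0.2237, 0.1446]
orientation: [-179.9, 0.0, -100.1]
force: [0.4, 0.1, 0.9]
opening: 0.0394
gripper_force: 0.0
```

To row units: -15 cm / 40 = -0.375, -12 cm / 40 = -0.3.

Call:
send_rows([
  [[-0.1, 0, -0.1, 0, 0, 0], [-0.2, 0.1, -0.2, 0, 0, 0], [-0.3, 0.2, -0.2, 0, 0, 0], [-0.375, 0.3, -0.2, 0, 0, 0], [-0.375, 0.375, -0.2, 0, 0, 0], [-0.375, 0.375, -0.2, 0, 0, 0], [-0.375, 0.375, -0.2, 0, 0, 0], [-0.375, 0.375, -0.2, 0, 0, 0]],
])

```text
clock: 23.7
tool_pos: [0.4448, 0.3992, 0.2227]
orientation: [-180.0, 0.1, -99.9]
force: [0.6, -0.4, 0.1]
opening: 0.0392
gripper_force: 0.0
```

```bash
python3 -c "
from h import *
snap('side','s4');snap('scene','k2')
a=cv2.resize(cv2.imread('pics/s4.png')[120:360,180:400],None,fx=2.4,fy=2.4)[:576,:400+128]
b=cv2.imread('pics/k2.png')[150:400,170:440]
cv2.imwrite('pics/f1.png',a);cv2.imwrite('pics/f2.png',cv2.resize(b,None,fx=2.3,fy=2.3))"
```

```text
(no output)
```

View pics/f1.png

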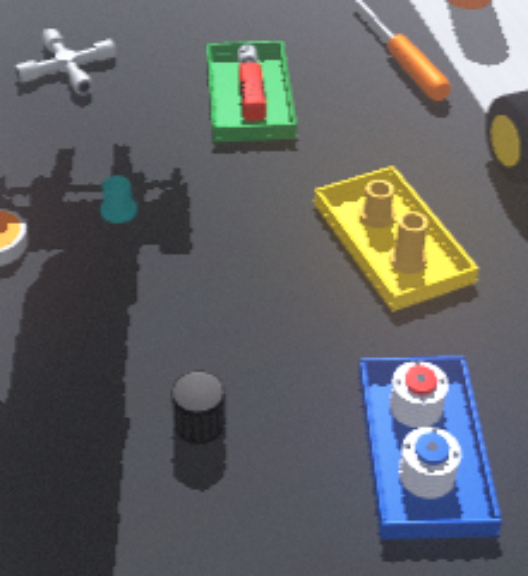

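View pics/f2.png

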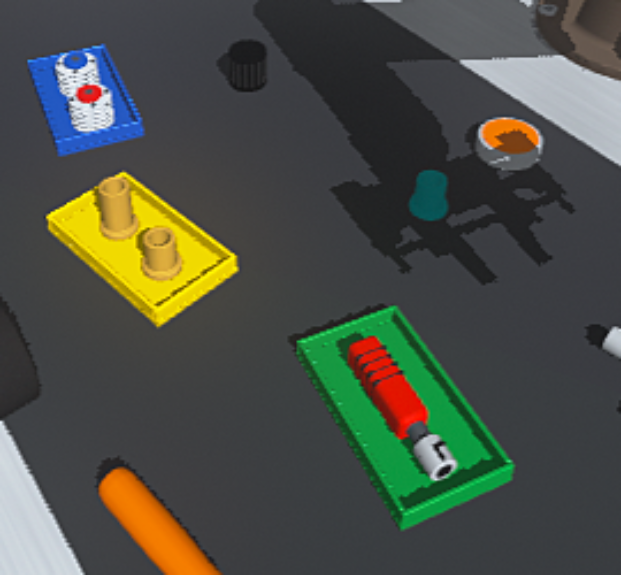

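All five parts are in their trays: the igniter is flat at f1 (252,85), and the wrench and filter haven't moved. I'll check the head and coupler positions by numbers and hand in if they fit.

```bash
python3 - <<'E'
from h import *
def loc(n,p,z,c,a):
    w=ray('s4',(180+p[0]/2.4,120+p[1]/2.4),z)[:2]-c; a=np.radians(a)
    r=(w@[np.cos(a),np.sin(a)],w@[-np.sin(a),np.cos(a)]); print(n,np.round(r,3)); return r
B=np.array([.587,-.2265]);Y=np.array([.641,-.011]);G=np.array([.5685,.232])
r=[loc('hr',(422,379),.042,B,76.3),loc('hb',(432,447),.042,B,76.3),loc('cl',(413,221),.055,Y,100),loc('cs',(379,188),.041,Y,100)]
i=loc('ig',(251,85),.025,G,80)
if all(abs(x)<.047 and abs(y)<.017 for x,y in r) and abs(i[0])<.02 and abs(i[1])<.02: print(ctrl.close_job())
E
```

```text
hr [ 0.032 -0.002]
hb [-0.029 -0.001]
cl [-0.032  0.002]
cs [ 0.03  -0.001]
ig [-0.012 -0.003]
the job is handed in; nothing more can be done
None
```

I handed the job in at about 24 s. Both heads are upright in the blue tray, both couplers are upright in the yellow, and the igniter lies flat in the green. All are released and measured inside the limits; the wrench, filter and turquoise part were left alone, and the verdict wasn't shown.

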